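# Hang the kitchen timer on its stud

## Task

Hang the orange kitchen timer from the blue board on the sloped steel console: slip the large end of the keyhole in its back plate over the brass stud's head until the plate lies flat on the slope, slide it straight down the slope as far as it goes so that it locks behind the head, and let go. The stud may stand a little to either side of its track's middle, so feel for it, and never load the console with more than 40 N. Leave the white ramekin and the amber pepper jar where they are.

Things in the scene. Friction and masses are not known exactly. Their poses are not given: they have to be found in the camera images.
- timer_mid (a point): Centre of the orange box (50 along x, 44 along y: grip across this, 40 high) of the loose timer, about 200 g. Under the box is its white back plate, 100 (x) x 80 (y) x 4 mm, from 27 mm behind to 73 mm ahead (+x) of this point; the plate's underside is 24 mm below it. z points out of the timer's face (up at the start), x to the plate's keyhole end, y across.
- keyhole (a point): Centre of the large end of the keyhole, on the plate's underside: 37 mm ahead (+x) of and 24 mm below timer_mid, same axes. The large end is an eight-sided hole 16.5 mm across; from it a slot 9 mm wide, with 45 degree lead-in corners, runs to +x and ends 23 mm from this point, so that it stops on the stud's 6 mm shank 20 mm from this point.
- fascia: Fixed, rigid, flat steel face of the console, sloped 20 degrees from level, lower edge towards the robot. Origin on its surface at the middle of the stud's track (a black strip 75 mm long), 90 mm above the worktop; x up the slope, y level along the track, z straight out of the face. It reaches 120 mm down and 80 mm up the slope, 120 mm to each side.
- track (a point): The same point and axes as the fascia: the middle of the stud's track. The brass stud stands out along z at x = 0, clamped within 18 mm to either side along y (elsewhere each time, not measured). Shank 6 mm in diameter, head 12 mm in diameter; the head's underside is 7 mm and its top 11 mm above the face. The stud does not give.
- board: Blue chopping board, 220 (x) x 280 (y) x 15 mm, fixed; origin at the centre of its underside. The timer lies on it, plate down, with the ramekin beside it.
- ramekin: White ramekin, 70 mm across and 45 mm high, loose on the board; origin at the centre of its underside. Leave alone.
- pepper: Amber pepper jar, 48 mm across and 100 mm high, loose on the worktop beyond the work; origin at the centre of its underside. Leave alone.
Mind the look-alikes: they are no part of the job. Leave any brown or turquoise look-alike of the part that bears timer_mid alone.

How it is judged:
By the outcome, as a careful person would: the job done as asked, in the order asked, and still so for the second after the job is handed in, with the robot touching nothing.
It also fails if it takes over 64 s, if anything falls off the work surface, if the arm or the gripper's body presses on something with over 40 N, if the wrist force passes 120 N, or if a joint passes its speed limit or range.

## Robot

A 6-joint arm with a two-finger parallel gripper is mounted at the origin on the work surface. World frame = base frame: x ahead of the robot, y to its left, z up, the work surface at z = 0. Lengths are in m, angles in rad, forces in N, time in s.
With the tool pointing down it reaches from about 0.25 to 0.725 m from the base axis. Payload 4 kg.
Tool frame: the origin (TCP) lies on the centre line of the jaws, within the pads' length; the fingertips stand 14 mm ahead of it and the grasp point (between the pads) lies 5 mm behind it; z points along the fingers, x is the direction in which the jaws open and shut, and the axes are right-handed (so a half turn about z gives the same grasp; the last joint's range is limited). The gripper opens to 85 mm and grips with 20 to 120 N. Pads are 22 mm wide; open, the fingers measure 114 mm over their backs; the gripper's body (76 mm by 85 mm) begins 54 mm behind the grasp point. The pads swing forward as they close: fully open they stand 13 mm farther back than shut.
Start: joints at [-1.238, 0.241, 0.005, 1.335, 0, 1.571], TCP at [0.163, -0.473, 0.245] pointing down, gripper open.
Joint ranges: [-2.72, 2.72], [-1.05, 1.87], [-1.09, 1.28], [-1.99, 2.15], [-1.42, 1.44], [-3.14, 3.14]. Speed limits (rad/s): [2.79, 2.79, 3.14, 3.14, 3.14, 3.14].

## Interface

Orientations are given as a unit quaternion [x, y, z, w].
In Python, from workcell import bot gives the robot as it stands.
- The arm moves only by the tool play_rows, never from a script. Its argument "motion" is a list of rows, each an object with "fingers": the closure, from -1 (fully open) to 1 (shut), so that 0 is half open; "translation": the shift along the tool's x, y, z in cm, a list of three; "roll": the turn about the tool's z in degrees. A call has 1 to 20 rows; each row is the pose to reach, as a shift and turn from the pose commanded when the call began, along the tool's axes at that moment; what a row does not reach only later rows make up. A row lasts 1/12 s, in which the tool goes at most 41.7 mm and 7.16 degrees, less where a joint would pass 70% of its speed; a pose out of reach is approached as far as the arm can. A call with a gripper value outside its range is refused whole. The fingers move at their own pace and stop on an object; the grip force is fixed at half the most. Time passes only in rows, so rows that repeat a pose let the fingers close. It gives the time, the measured TCP pose, the force and the opening at its end, in the units of the state.
- bot.get_obs(): the state, without advancing time (a new reading comes with each control period).
- bot.camera(name): name is "scene" or "side" or "wrist"; returns a dict with "pixels" (480x640x3 uint8, red, green, blue), "intrinsics" (3x3 intrinsics, pixels), "k1" (the pictures are not rectified: a ray, as slopes to the right and down, at radius r is drawn at 1 + k1 r^2 times it, then the intrinsics apply), "world_to_cam" (4x4, takes a point from world to camera coordinates). Camera axes: x right, y down, z forward; pixel columns grow to the right and rows downward; lengths in m; the calibration is good to about 2 mm. A picture is of the moment at which its call begins. There is no depth.
- bot.job_done(): hands the job in, once; it reports no verdict.
The state is a dict: "clock": time; "joint_pos": joint angles; "joint_vel": joint speeds; "tau": joint torques, N m; "eef_pos": TCP position; "tool_rot": TCP orientation; "ft_force": force on the tool from outside, world axes, zero at the start; "ft_torque": the same for the moment, N m; "grip_width": finger opening in m.
Only numpy, scipy, OpenCV 4.12 (cv2) and the standard library are available. Lean on these libraries where they do the work, as an engineer would, in place of code of your own. Each camera call takes 0.05 s, during which the arm holds its last target. There are 200 camera calls.

## Working session

There is one attempt and no reset: what is moved stays moved. The work goes in short steps, Python scripts to look and compute and a tool call to move; the robot and the scene stay as the last step left them, time stands still between calls to the robot, and variables do not carry over. Pictures are saved under pics/ and viewed, about 8 in all and at most 12, crops included, and the job is handed in when it is done.

Besides the shell and the picture viewer there is one more tool, called after "Emit:" as a command line: name --argument value ..., lists and objects as JSON in quotes. play_rows: Moves the arm, as the interface text tells. Its arguments: {"type":"object","properties":{"motion":{"type":"array","items":{"type":"object","properties":{"fingers":{"type":"number"},"translation":{"type":"array","items":{"type":"number"}},"roll":{"type":"number"}}}}},"required":["motion"]}

```bash
mkdir -p pics; cat > h.py <<'E'
import numpy as np, cv2
from workcell import bot
from scipy.spatial.transform import Rotation as R
def snap(n,f):
    c=bot.camera(n); cv2.imwrite('pics/'+f+'.png',c['pixels'][:,:,::-1]); np.savez('pics/'+f,K=c['intrinsics'],k1=c['k1'],T=c['world_to_cam']); return c
def load(f): return np.load('pics/'+f+'.npz')
def ray(f,u,v):
    d=load(f);K=d['K'];q=np.array([(u-K[0,2])/K[0,0],(v-K[1,2])/K[1,1]]);p=q.copy()
    for _ in range(20): p=q/(1+float(d['k1'])*(p@p))
    T=d['T'];o=-T[:3,:3].T@T[:3,3];return o,T[:3,:3].T@np.array([p[0],p[1],1])
def atz(f,u,v,z):
    o,r=ray(f,u,v);return o+r*(z-o[2])/r[2]
def proj(f,P):
    d=load(f);T=d['T'];K=d['K'];c=T[:3,:3]@np.array(P)+T[:3,3];p=c[:2]/c[2];p=p*(1+float(d['k1'])*(p@p));return K[:2,:2]@p+K[:2,2]
def tri(fa,pa,fb,pb):
    o1,r1=ray(fa,*pa);o2,r2=ray(fb,*pb);s=np.linalg.lstsq(np.c_[r1,-r2],o2-o1,rcond=None)[0]
    a=o1+s[0]*r1;b=o2+s[1]*r2;return (a+b)/2,np.linalg.norm(a-b)
E
python3 - <<'E'
from h import *
ims=[snap(n,n+'0') for n in('scene','side')]
o=bot.get_obs();print({k:np.round(v,3) for k,v in o.items()})
for n in('scene0','side0'):
    T=load(n)['T'];print(-T[:3,:3].T@T[:3,3])
E
```

```text
{'clock': np.float64(0.1), 'joint_pos': array([-1.238,  0.241,  0.004,  1.335,  0.   ,  1.571]), 'joint_vel': array([-0.   , -0.003,  0.004,  0.001, -0.   , -0.002]), 'tau': array([-0.0000e+00, -3.7314e+01,  2.5301e+01,  1.1000e-02,  0.0000e+00,
        0.0000e+00]), 'eef_pos': array([ 0.163, -0.472,  0.244]), 'tool_rot': array([ 0.814, -0.58 , -0.001, -0.001]), 'ft_force': array([-0.309, -0.342,  0.747]), 'ft_torque': array([ 0.038,  0.003, -0.048]), 'grip_width': np.float64(0.085)}
[ 0.90420802 -0.29164417  0.73265898]
[0.11527256 0.53977931 0.59652285]
```

View pics/scene0.png

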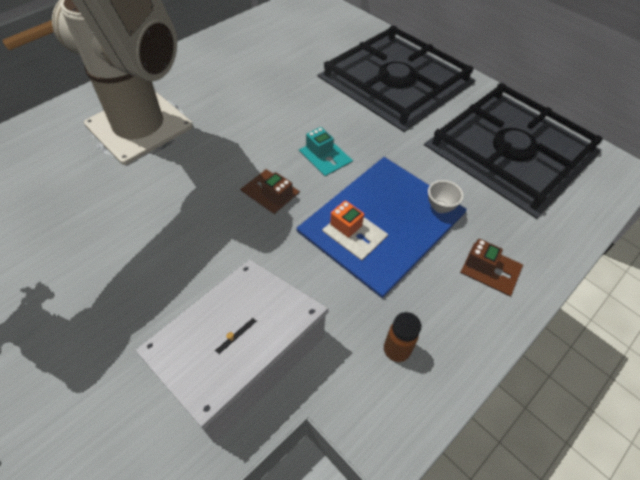

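View pics/side0.png

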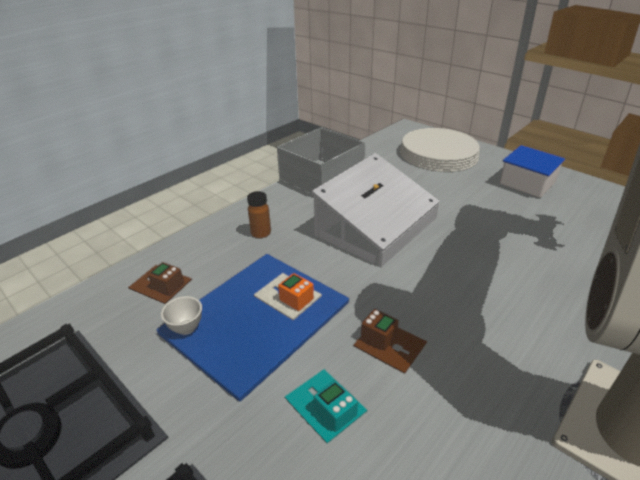

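Scene view: the orange timer is on the blue board at (347,218), the console is around (235,335) with the brass stud at (230,335), the ramekin is at (445,197) and the jar at (403,337). In the side view the timer is at (297,290) and the stud at (378,186). The candidates for the timer are turquoise (320,143), brown (275,185), brown (487,258) and orange (347,218). Only the orange one fits, since it is the right colour and sits on the blue board. I'll confirm it with an enlarged crop.

```bash
python3 - <<'E'
import cv2,numpy as np
a=cv2.imread('pics/scene0.png');b=cv2.imread('pics/side0.png')
def c(i,x,y): return cv2.resize(i[y:y+75,x:x+100],None,fx=4,fy=4,interpolation=cv2.INTER_CUBIC)
cv2.imwrite('pics/crop1.png',np.vstack([np.hstack([c(a,305,190),c(a,185,300)]),np.hstack([c(b,245,255),c(b,325,150)])]))
E
```

```text
(no output)
```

View pics/crop1.png

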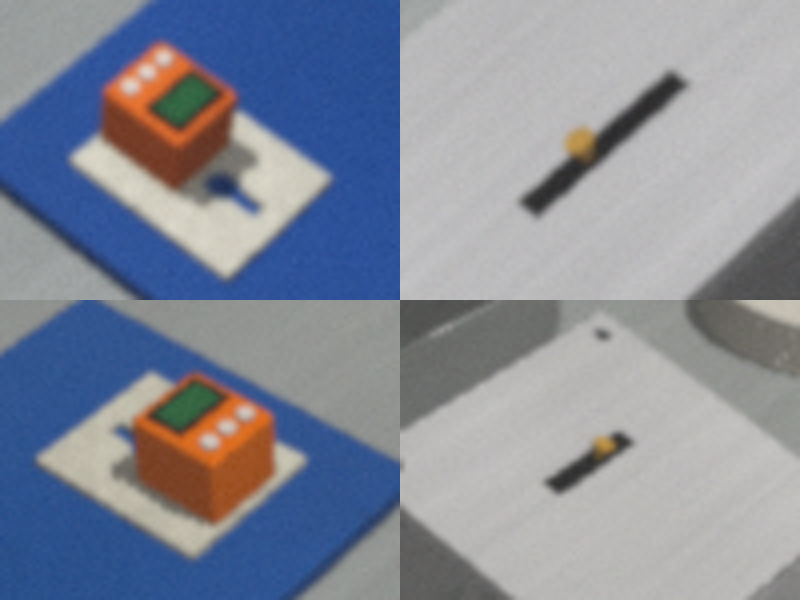

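```bash
cat > m.py <<'E'
from h import *
from scipy.optimize import least_squares
def fit(obs,model,x0):
    f=lambda x:np.concatenate([(proj(n,model(x,P))-uv) for n,uv,P in obs])
    return least_squares(f,x0,loss='soft_l1',f_scale=2)
def tm(x,P): # timer, P relative to timer_mid
    c,s=np.cos(x[2]),np.sin(x[2]);return [x[0]+c*P[0]-s*P[1],x[1]+s*P[0]+c*P[1],.039+P[2]]
def fasR(yaw): return (R.from_euler('z',yaw)*R.from_euler('y',-20,degrees=True))
def fm(x,P): return np.array([x[0],x[1],.09])+fasR(x[2]).apply(P)
E
python3 - <<'E'
from m import *
for n,uv in (('scene0',(217.5,351.25)),('scene0',(254.5,320)),('side0',(363,196.75)),('side0',(382,185))): print('track',n,atz(n,*uv,.09).round(4))
for uv in [(137,350),(248,263)]: print('low',atz('scene0',*uv,.049).round(3))
for uv in [(327,312),(205,425)]: print('up',atz('scene0',*uv,.1174).round(3))
for uv in [(345,200.5),(364.5,214.25),(349.5,227),(330.75,213)]: print('box',atz('scene0',*uv,.059).round(4))
for uv in [(322.5,229.5),(362,259.5),(388,234.5)]: print('plate sc',atz('scene0',*uv,.019).round(4))
for uv in [(254.25,295),(293.75,319.25),(321.75,295),(283,273)]: print('plate si',atz('side0',*uv,.019).round(4))
print('stud',tri('scene0',(230,335),'side0',(375.75,185.75)))
E
```

```text
track scene0 [ 0.6274 -0.2125  0.09  ]
track scene0 [ 0.6255 -0.1405  0.09  ]
track side0 [ 0.6257 -0.1435  0.09  ]
track side0 [ 0.6253 -0.214   0.09  ]
low [ 0.522 -0.299  0.049]
low [ 0.514 -0.069  0.049]
up [ 0.701 -0.06   0.117]
up [ 0.709 -0.288  0.117]
box [0.5358 0.1545 0.059 ]
box [0.5847 0.1572 0.059 ]
box [0.5863 0.1145 0.059 ]
box [0.539  0.1125 0.059 ]
plate sc [0.5356 0.0956 0.019 ]
plate sc [0.6361 0.1008 0.019 ]
plate sc [0.6312 0.1803 0.019 ]
plate si [0.6291 0.179  0.019 ]
plate si [0.5288 0.1733 0.019 ]
plate si [0.5337 0.0943 0.019 ]
plate si [0.6346 0.0987 0.019 ]
stud (array([ 0.62358638, -0.1854488 ,  0.10059579]), np.float64(0.0014648019638474781))
```

The positions agree: timer_mid ≈ (0.560, 0.135), yaw ≈ 3°. Track ≈ (0.627, -0.178), yaw ≈ 2°. The stud is about 8 mm to -y of the track's middle.

```bash
cat >> h.py <<'E'
def go(x,y,z,yaw=None,off=None):
    o=bot.get_obs();r=R.from_quat(o['tool_rot']);X=r.as_matrix()
    a=np.degrees(np.arctan2(X[1,0],X[0,0]))
    d=X.T@(np.array([x,y,z])-o['eef_pos'])*100
    print('t cm',d.round(2),'roll',None if yaw is None else round(-((yaw-a+180)%360-180),1),'yaw now',round(a,2),'tilt',X[:,2].round(3),'j',o['joint_pos'].round(2))
E
python3 - <<'E'
from m import *
ob=[('scene0',(345,200.5),(-25,22,20)),('scene0',(364.5,214.25),(25,22,20)),('scene0',(349.5,227),(25,-22,20)),('scene0',(330.75,213),(-25,-22,20)),
('scene0',(322.5,229.5),(-27,-40,-20)),('scene0',(362,259.5),(73,-40,-20)),('scene0',(388,234.5),(73,40,-20)),('side0',(254.25,295),(73,40,-20)),('side0',(293.75,319.25),(-27,40,-20)),('side0',(321.75,295),(-27,-40,-20)),('side0',(283,273),(73,-40,-20))]
ob=[(n,np.array(u),np.array(p)/1e3) for n,u,p in ob]
s=fit(ob,tm,[.56,.135,.05]);print('timer',s.x.round(4),'rms',np.sqrt(np.mean(s.fun**2)).round(2))
fo=[('scene0',(137,350),(-120,-120,0)),('scene0',(248,263),(-120,120,0)),('scene0',(327,312),(80,120,0)),('scene0',(205,425),(80,-120,0)),
('scene0',(217.5,351.25),(0,-37.5,0)),('scene0',(254.5,320),(0,37.5,0)),('side0',(363,196.75),(0,37.5,0)),('side0',(382,185),(0,-37.5,0)),('side0',(376,154),(80,-120,0)),('side0',(314,192),(80,120,0)),('side0',(438,205),(-120,-120,0))]
fo=[(n,np.array(u),np.array(p)/1e3) for n,u,p in fo]
s=fit(fo,fm,[.627,-.177,.035]);print('fascia',s.x.round(4),'rms',np.sqrt(np.mean(s.fun**2)).round(2),s.fun.reshape(-1,2).round(1).tolist())
st=tri('scene0',(230,335),'side0',(375.75,185.75))[0];print('stud in fascia',fasR(s.x[2]).inv().apply(st-[s.x[0],s.x[1],.09]).round(4))
print('ramekin',atz('scene0',445,190,.06),atz('side0',182,308,.06))
go(.560,.135,.20,93)
E
```

```text
timer [0.5602 0.1352 0.06  ] rms 0.57
fascia [ 0.6263 -0.1765  0.0476] rms 2.1 [[-2.0, -0.0], [0.9, -4.4], [0.8, -5.2], [-3.5, 1.3], [-0.5, 1.0], [0.3, -1.0], [-0.8, 1.0], [-1.0, -0.4], [-1.3, -1.1], [-2.4, -0.9], [1.3, -3.9]]
stud in fascia [ 0.0006 -0.0088  0.011 ]
ramekin [0.6522592  0.31919036 0.06      ] [0.66096538 0.30931432 0.06      ]
t cm [-44.4  -57.34   4.54] roll -163.9 yaw now -70.93 tilt [-0.001  0.002 -1.   ] j [-1.24  0.24  0.    1.34  0.    1.57]
```

Emit:
play_rows --motion '[{"fingers":-1,"translation":[0,0,0],"roll":-7},{"fingers":-1,"translation":[0,0,0],"roll":-14}]'

```text
clock: 0.27
eef_pos: [0.1632, -0.4722, 0.2447]
tool_rot: [0.88, -0.474, -0.001, -0.0]
ft_force: [0.5, -0.7, 1.1]
grip_width: 0.0853
```

```bash
python3 -c "
from h import *
go(.560,.135,.15,93.4)"
```

```text
t cm [-28.83 -66.55   9.53] roll -150.0 yaw now -56.6 tilt [-0.     0.001 -1.   ] j [-1.24  0.24  0.    1.34 -0.    1.32]
```

Emit:
play_rows --motion '[{"fingers":-1,"translation":[-28.8,-66.5,9.5],"roll":-7},{"fingers":-1,"translation":[-28.8,-66.5,9.5],"roll":-14},{"fingers":-1,"translation":[-28.8,-66.5,9.5],"roll":-21},{"fingers":-1,"translation":[-28.8,-66.5,9.5],"roll":-28},{"fingers":-1,"translation":[-28.8,-66.5,9.5],"roll":-35},{"fingers":-1,"translation":[-28.8,-66.5,9.5],"roll":-42},{"fingers":-1,"translation":[-28.8,-66.5,9.5],"roll":-49},{"fingers":-1,"translation":[-28.8,-66.5,9.5],"roll":-56},{"fingers":-1,"translation":[-28.8,-66.5,9.5],"roll":-63},{"fingers":-1,"translation":[-28.8,-66.5,9.5],"roll":-70},{"fingers":-1,"translation":[-28.8,-66.5,9.5],"roll":-77},{"fingers":-1,"translation":[-28.8,-66.5,9.5],"roll":-84},{"fingers":-1,"translation":[-28.8,-66.5,9.5],"roll":-91},{"fingers":-1,"translation":[-28.8,-66.5,9.5],"roll":-98},{"fingers":-1,"translation":[-28.8,-66.5,9.5],"roll":-105},{"fingers":-1,"translation":[-28.8,-66.5,9.5],"roll":-112},{"fingers":-1,"translation":[-28.8,-66.5,9.5],"roll":-119},{"fingers":-1,"translation":[-28.8,-66.5,9.5],"roll":-126},{"fingers":-1,"translation":[-28.8,-66.5,9.5],"roll":-133},{"fingers":-1,"translation":[-28.8,-66.5,9.5],"roll":-140}]'

```text
clock: 1.93
eef_pos: [0.5635, 0.1334, 0.1487]
tool_rot: [0.746, 0.666, -0.001, -0.001]
ft_force: [-0.2, -0.2, -1.3]
grip_width: 0.0855
```

Emit:
play_rows --motion '[{"fingers":-1,"translation":[0,0,0],"roll":-7},{"fingers":-1,"translation":[0,0,0],"roll":-10},{"fingers":-1,"translation":[0,0,0],"roll":-10},{"fingers":-1,"translation":[0,0,0],"roll":-10},{"fingers":-1,"translation":[0,0,0],"roll":-10}]'

```text
clock: 2.35
eef_pos: [0.5633, 0.1315, 0.15]
tool_rot: [0.688, 0.725, -0.0, -0.0]
ft_force: [-0.1, 0.3, 0.0]
grip_width: 0.0857
```

```bash
python3 -c "
from h import *
go(.560,.135,.041,93.4)
snap('wrist','w1')"
```

```text
t cm [ 0.37 -0.3  10.9 ] roll -0.4 yaw now 92.99 tilt [-0.001 -0.    -1.   ] j [ 0.23  0.45  0.05  1.17 -0.    0.18]
```

View pics/w1.png

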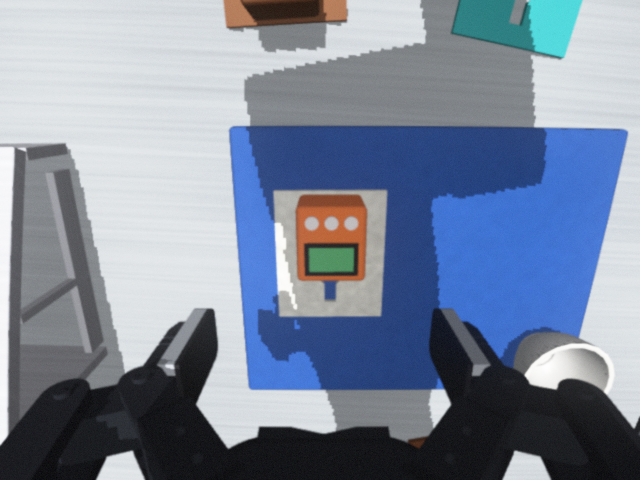

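The wrist view shows the orange timer at (331,240), inside the finger gap, with its keyhole at (330,288). The ramekin at (565,365) is well clear of it. I'll check the pose from this view, then descend.

```bash
python3 -c "
from h import *
for uv in [(297,207),(366,207),(366,281),(297,281)]: print(atz('w1',*uv,.059).round(4))
for uv in [(275,190),(387,190),(382,317),(280,317)]: print(atz('w1',*uv,.019).round(4))"
```

```text
[0.5366 0.1142 0.059 ]
[0.5344 0.1557 0.059 ]
[0.5831 0.1601 0.059 ]
[0.5854 0.1157 0.059 ]
[0.535  0.0961 0.019 ]
[0.5308 0.1746 0.019 ]
[0.6317 0.1815 0.019 ]
[0.6359 0.1012 0.019 ]
```

Emit:
play_rows --motion '[{"fingers":-0.6,"translation":[0.37,-0.3,3],"roll":0},{"fingers":-0.6,"translation":[0.37,-0.3,6],"roll":0},{"fingers":-0.6,"translation":[0.37,-0.3,6],"roll":0},{"fingers":-0.6,"translation":[0.37,-0.3,6],"roll":0}]'

```text
clock: 2.73
eef_pos: [0.5586, 0.1346, 0.0889]
tool_rot: [0.688, 0.726, -0.002, -0.001]
ft_force: [0.8, 0.1, 0.1]
grip_width: 0.0679
```

Emit:
play_rows --motion '[{"fingers":-0.6,"translation":[0.1,-0.1,2],"roll":0},{"fingers":-0.6,"translation":[0.1,-0.1,4.8],"roll":0},{"fingers":-0.6,"translation":[0.1,-0.1,4.8],"roll":0},{"fingers":-0.6,"translation":[0.1,-0.1,4.8],"roll":0},{"fingers":1,"translation":[0.1,-0.1,4.8],"roll":0},{"fingers":1,"translation":[0.1,-0.1,4.8],"roll":0},{"fingers":1,"translation":[0.1,-0.1,4.8],"roll":0},{"fingers":1,"translation":[0.1,-0.1,4.8],"roll":0},{"fingers":1,"translation":[0.1,-0.1,4.8],"roll":0},{"fingers":1,"translation":[0.1,-0.1,4.8],"roll":0}]'

```text
clock: 3.57
eef_pos: [0.5612, 0.1364, 0.045]
tool_rot: [0.688, 0.726, 0.002, 0.001]
ft_force: [-0.1, -0.4, 6.6]
grip_width: 0.0428
```

Emit:
play_rows --motion '[{"fingers":1,"translation":[0,0,-2],"roll":0},{"fingers":1,"translation":[0,0,-5],"roll":0},{"fingers":1,"translation":[0,0,-9],"roll":0},{"fingers":1,"translation":[0,0,-12],"roll":0},{"fingers":1,"translation":[0,0,-12],"roll":0},{"fingers":1,"translation":[0,0,-12],"roll":0}]'

```text
clock: 4.07
eef_pos: [0.5608, 0.1365, 0.1651]
tool_rot: [0.688, 0.726, 0.002, 0.002]
ft_force: [-0.4, 0.8, -3.7]
grip_width: 0.0429
```

```bash
python3 -c "
from h import *
o=bot.get_obs();print(o['ft_force'],o['eef_pos'],o['joint_pos'])
snap('wrist','w2')"
```

```text
[-0.44453198  0.83143219 -3.70210934] [0.56081521 0.13650536 0.16511765] [2.38731890e-01 4.32116734e-01 6.60078531e-02 1.19887301e+00
 6.05642812e-05 1.85237235e-01]
```

View pics/w2.png

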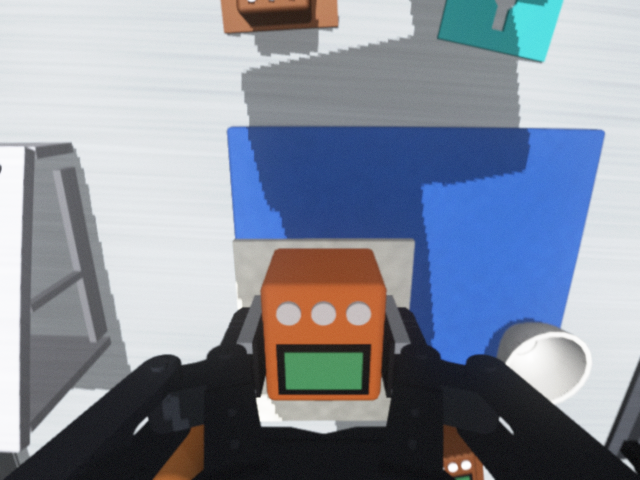

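The timer is held square between the pads, with its plate showing evenly on both sides at (324,335). The tool can't tilt. So I'll first press the plate flat on the lower slope, clear of the stud, letting it pivot in the pads to 20°.

```bash
python3 -c "
from h import *
go(.537,-.190,.150)"
```

```text
t cm [-32.45  -3.96   1.27] roll None yaw now 93.07 tilt [ 0.001  0.    -1.   ] j [0.24 0.43 0.06 1.2  0.   0.19]
```

Emit:
play_rows --motion '[{"fingers":1,"translation":[-2,-0.2,0],"roll":0},{"fingers":1,"translation":[-5,-0.6,0],"roll":0},{"fingers":1,"translation":[-8,-1,0],"roll":0},{"fingers":1,"translation":[-11,-1.4,0],"roll":0},{"fingers":1,"translation":[-14,-1.8,0],"roll":0},{"fingers":1,"translation":[-17,-2.2,0],"roll":0},{"fingers":1,"translation":[-20,-2.6,0],"roll":0},{"fingers":1,"translation":[-23,-3,0.3],"roll":0},{"fingers":1,"translation":[-26,-3.4,0.6],"roll":0},{"fingers":1,"translation":[-29,-3.7,0.9],"roll":0},{"fingers":1,"translation":[-31,-3.9,1.1],"roll":0},{"fingers":1,"translation":[-32.4,-4,1.3],"roll":0},{"fingers":1,"translation":[-32.4,-4,1.3],"roll":0},{"fingers":1,"translation":[-32.4,-4,1.3],"roll":0}]'

```text
clock: 5.28
eef_pos: [0.5355, -0.1894, 0.1475]
tool_rot: [0.688, 0.725, -0.0, -0.002]
ft_force: [-0.7, 1.9, -2.6]
grip_width: 0.0431
```

Emit:
play_rows --motion '[{"fingers":1,"translation":[0,0,1.5],"roll":0},{"fingers":1,"translation":[0,0,2.5],"roll":0},{"fingers":1,"translation":[0,0,3],"roll":0},{"fingers":1,"translation":[0,0,3.3],"roll":0},{"fingers":1,"translation":[0,0,3.3],"roll":0}]'

```text
clock: 5.7
eef_pos: [0.5361, -0.1885, 0.1153]
tool_rot: [0.687, 0.726, -0.0, -0.001]
ft_force: [-0.4, -0.5, -2.0]
grip_width: 0.0434
```

Emit:
play_rows --motion '[{"fingers":1,"translation":[0,0,0.2],"roll":0},{"fingers":1,"translation":[0,0,0.4],"roll":0},{"fingers":1,"translation":[0,0,0.5],"roll":0},{"fingers":1,"translation":[0,0,0.5],"roll":0}]'

```text
clock: 6.03
eef_pos: [0.5372, -0.1894, 0.113]
tool_rot: [0.688, 0.726, 0.001, 0.001]
ft_force: [-3.3, 1.9, 3.9]
grip_width: 0.0429
```

Emit:
play_rows --motion '[{"fingers":1,"translation":[0,0,0.2],"roll":0},{"fingers":1,"translation":[0,0,0.3],"roll":0},{"fingers":1,"translation":[0,0,0.3],"roll":0}]'

```text
clock: 6.28
eef_pos: [0.5361, -0.1894, 0.1104]
tool_rot: [0.688, 0.726, 0.0, 0.0]
ft_force: [-7.1, 1.9, 8.1]
grip_width: 0.0431
```

Emit:
play_rows --motion '[{"fingers":1,"translation":[0,0,0.2],"roll":0},{"fingers":1,"translation":[0,0,0.3],"roll":0},{"fingers":1,"translation":[0,0,0.3],"roll":0}]'

```text
clock: 6.53
eef_pos: [0.5349, -0.1895, 0.1071]
tool_rot: [0.688, 0.726, -0.001, -0.001]
ft_force: [-9.4, 0.9, 9.3]
grip_width: 0.0429
```

Emit:
play_rows --motion '[{"fingers":1,"translation":[0,0,0.2],"roll":0},{"fingers":1,"translation":[0,-0.1,0.4],"roll":0},{"fingers":1,"translation":[0,-0.1,0.6],"roll":0},{"fingers":1,"translation":[0,-0.1,0.6],"roll":0}]'

```text
clock: 6.87
eef_pos: [0.5329, -0.1895, 0.1005]
tool_rot: [0.688, 0.726, -0.001, -0.001]
ft_force: [-10.8, 1.2, 9.0]
grip_width: 0.0429
```

Emit:
play_rows --motion '[{"fingers":1,"translation":[0,0,0.2],"roll":0},{"fingers":1,"translation":[0,-0.1,0.4],"roll":0},{"fingers":1,"translation":[0,-0.1,0.5],"roll":0},{"fingers":1,"translation":[0,-0.1,0.5],"roll":0}]'

```text
clock: 7.2
eef_pos: [0.532, -0.1896, 0.0954]
tool_rot: [0.688, 0.726, -0.001, -0.001]
ft_force: [-10.2, 1.4, 7.1]
grip_width: 0.043
```

Emit:
play_rows --motion '[{"fingers":1,"translation":[0,0,0.2],"roll":0},{"fingers":1,"translation":[0,0,0.3],"roll":0},{"fingers":1,"translation":[0,0,0.3],"roll":0}]'

```text
clock: 7.45
eef_pos: [0.5316, -0.1897, 0.0922]
tool_rot: [0.688, 0.725, -0.002, -0.002]
ft_force: [-10.9, 1.8, 7.5]
grip_width: 0.0433
```

Emit:
play_rows --motion '[{"fingers":1,"translation":[0,0,0.2],"roll":0},{"fingers":1,"translation":[0,0,0.3],"roll":0},{"fingers":1,"translation":[0,0,0.3],"roll":0}]'

```text
clock: 7.7
eef_pos: [0.5314, -0.1897, 0.0892]
tool_rot: [0.688, 0.725, -0.002, -0.002]
ft_force: [-11.7, 1.3, 7.9]
grip_width: 0.0433
```

Emit:
play_rows --motion '[{"fingers":1,"translation":[0,0,0.1],"roll":0},{"fingers":1,"translation":[0,0,0.2],"roll":0},{"fingers":1,"translation":[0,0,0.2],"roll":0}]'

```text
clock: 7.95
eef_pos: [0.5313, -0.1897, 0.0874]
tool_rot: [0.688, 0.725, -0.002, -0.002]
ft_force: [-12.1, 2.0, 8.7]
grip_width: 0.043
```

Emit:
play_rows --motion '[{"fingers":1,"translation":[0,0,0.1],"roll":0},{"fingers":1,"translation":[0,0,0.1],"roll":0}]'

```text
clock: 8.12
eef_pos: [0.5314, -0.1898, 0.0863]
tool_rot: [0.688, 0.725, -0.002, -0.002]
ft_force: [-12.0, 0.4, 8.6]
grip_width: 0.0432
```

Emit:
play_rows --motion '[{"fingers":1,"translation":[0,0,0.1],"roll":0},{"fingers":1,"translation":[0,0,0.1],"roll":0}]'

```text
clock: 8.28
eef_pos: [0.5315, -0.1897, 0.0862]
tool_rot: [0.688, 0.725, -0.002, -0.002]
ft_force: [-13.5, 2.4, 13.3]
grip_width: 0.0431
```

```bash
python3 - <<'E'
from h import *
a=snap('side','s2')['pixels'];b=snap('scene','c2')['pixels']
c=lambda i,x,y:cv2.resize(i[y:y+150,x:x+200,::-1],(800,600) if 0 else (400,300),interpolation=cv2.INTER_CUBIC)
cv2.imwrite('pics/crop2.png',np.hstack([cv2.resize(a[140:290,290:490,::-1],(400,300),interpolation=2),cv2.resize(b[240:390,130:330,::-1],(400,300),interpolation=2)]))
E
```

```text
(no output)
```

View pics/crop2.png

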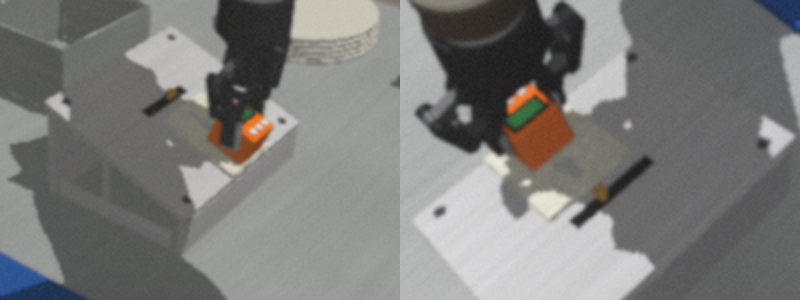

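The crops show the plate lying flat on the lower slope, its nose just below the track. The stud is at right-crop (600,192). The contact force only rose at the end of the descent, which fits the plate going flat. I'll zoom in to measure the nose and keyhole relative to the stud.

```bash
python3 - <<'E'
import cv2
b=cv2.imread('pics/c2.png')[285:375,170:290]
cv2.imwrite('pics/crop3.png',cv2.convertScaleAbs(cv2.resize(b,(800,600),interpolation=cv2.INTER_CUBIC),alpha=1.5))
E
```

```text
(no output)
```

View pics/crop3.png

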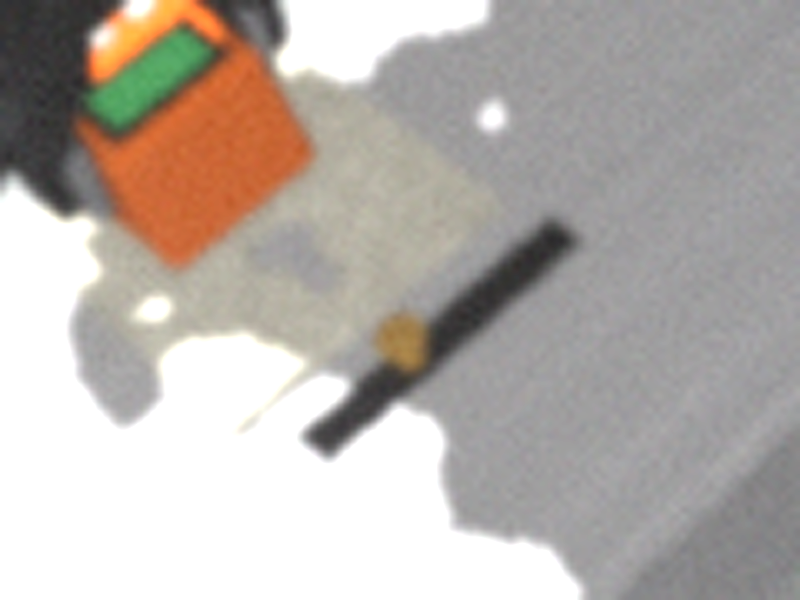

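```bash
cat >> m.py <<'E'
F=[.6263,-.1765,.0476]
def onf(f,u,v,h):
    r_=fasR(F[2]).inv();o,d=ray(f,u,v);o=r_.apply(o-[F[0],F[1],.09]);d=r_.apply(d);return (o+d*(h-o[2])/d[2])*1e3
def tof(p): return fasR(F[2]).inv().apply(np.array(p)-[F[0],F[1],.09])*1e3
def tow(q): return np.array([F[0],F[1],.09])+fasR(F[2]).apply(np.array(q)/1e3)
E
python3 - <<'E'
from m import *
for n,u,v,h in [('noseL',240,432,4),('noseR',500,195,4),('key',288,247,4),('slotend',338,285,4),('stud',403,338,11),('tr1',325,440,0),('tr2',560,235,0)]:
    print(n,onf('c2',170+u/6.667,285+v/6.667,h).round(1))
print('tcp',tof(bot.get_obs()['eef_pos']).round(1), bot.get_obs()['ft_force'])
E
```

```text
noseL [3849.8 -692.2 4000. ]
noseR [ 3870.1 -1237.3  4000. ]
key [4093.6 -955.7 4000. ]
slotend [3953.6 -960.5 4000. ]
stud [10389.  -2634.7 11000. ]
tr1 [  0.5 -34.5   0. ]
tr2 [ 0.9 35.1  0. ]
tcp [-90.9  -8.7  29. ] [-13.96071739   2.33291851  12.0733888 ]
```

Units slip (h in mm); I'll rerun it in metres.

```bash
python3 - <<'E'
from m import *
for n,u,v,h in [('noseL',240,432,4),('noseR',500,195,4),('key',288,247,4),('slotend',338,285,4),('stud',403,338,11),('tr1',325,440,0),('tr2',560,235,0)]:
    print(n,onf('c2',170+u/6.667,285+v/6.667,h/1e3).round(1))
# lift: 18mm off the face, same x'
p=bot.get_obs()['eef_pos'];q=tof(p)
go(*tow(q+[0,0,18]))
E
```

```text
noseL [-14.6 -46.3   4. ]
noseR [-17.6  32.9   4. ]
key [-50.1  -8.    4. ]
slotend [-29.7  -7.3   4. ]
stud [ 3.1 -8.8 11. ]
tr1 [  0.5 -34.5   0. ]
tr2 [ 0.9 35.1  0. ]
t cm [ 0.   -0.62 -1.69] roll None yaw now 93.0 tilt [-0.005 -0.    -1.   ] j [-0.34  0.48 -0.07  1.02 -0.   -0.39]
```

The nose edge measures 79 mm (80 expected), with the hole centre at x' ≈ -52 to -53 and y' ≈ -8. The stud is at y' = -8.8. Next I'll lift along the normal, move up the slope and descend.

Emit:
play_rows --motion '[{"fingers":1,"translation":[0,-0.2,-0.5],"roll":0},{"fingers":1,"translation":[0,-0.4,-1.1],"roll":0},{"fingers":1,"translation":[0,-0.6,-1.7],"roll":0},{"fingers":1,"translation":[0,-0.6,-1.8],"roll":0},{"fingers":1,"translation":[0,-0.6,-1.8],"roll":0},{"fingers":1,"translation":[0,-0.6,-1.8],"roll":0}]'

```text
clock: 8.88
eef_pos: [0.5289, -0.19, 0.1023]
tool_rot: [0.688, 0.726, 0.0, 0.0]
ft_force: [0.3, -0.4, -3.1]
grip_width: 0.043
```

```bash
python3 - <<'E'
from m import *
o=bot.get_obs();print(tof(o['eef_pos']).round(1),o['ft_force'].round(1))
go(*tow([-90.9+53.2,-9.2,29+16]))
E
```

```text
[-87.8  -8.9  45.1] [ 0.3 -0.4 -3.1]
t cm [-0.06  4.71 -1.71] roll None yaw now 93.08 tilt [ 0. -0. -1.] j [-0.34  0.46 -0.06  1.04  0.   -0.4 ]
```

Emit:
play_rows --motion '[{"fingers":1,"translation":[0,1,-0.5],"roll":0},{"fingers":1,"translation":[0,2.2,-1],"roll":0},{"fingers":1,"translation":[0,3.5,-1.4],"roll":0},{"fingers":1,"translation":[-0.1,4.7,-1.7],"roll":0},{"fingers":1,"translation":[-0.1,4.7,-1.7],"roll":0},{"fingers":1,"translation":[-0.1,4.7,-1.7],"roll":0},{"fingers":1,"translation":[-0.1,4.7,-1.7],"roll":0}]'

```text
clock: 9.47
eef_pos: [0.5745, -0.1882, 0.1183]
tool_rot: [0.688, 0.726, -0.001, -0.001]
ft_force: [-0.4, -0.1, -3.3]
grip_width: 0.043
```

```bash
python3 - <<'E'
from m import *
o=bot.get_obs();print(tof(o['eef_pos']).round(1),o['ft_force'].round(1))
go(*tow([-37.7,-9.2,29+7]))
a=snap('scene','c3')['pixels'];b=snap('side','s3')['pixels']
cv2.imwrite('pics/crop4.png',np.hstack([cv2.resize(a[270:360,175:295,::-1],(400,300),interpolation=2),cv2.resize(b[150:240,320:440,::-1],(400,300),interpolation=2)]))
E
```

```text
[-39.4  -9.2  44.5] [-0.4 -0.1 -3.3]
t cm [-0.    0.45  0.74] roll None yaw now 93.07 tilt [-0.002  0.001 -1.   ] j [-0.32  0.53  0.09  1.14 -0.   -0.37]
```

View pics/crop4.png

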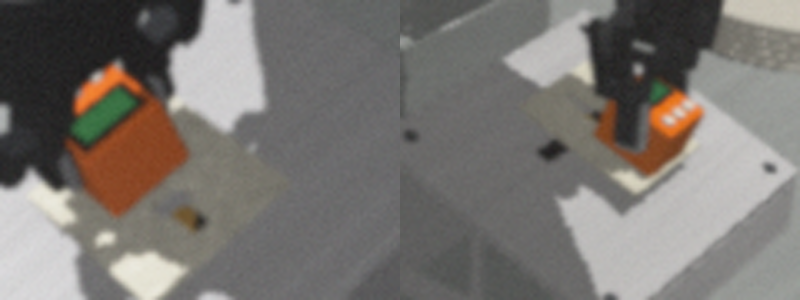

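In the left crop the brass shows through the slot at (185,215), as expected with parallax from about 15 mm above. Descending now in force-checked steps; contact with the head would show at z' ≈ 40.

Emit:
play_rows --motion '[{"fingers":1,"translation":[0,0.3,0.2],"roll":0},{"fingers":1,"translation":[0,0.35,0.4],"roll":0},{"fingers":1,"translation":[0,0.4,0.6],"roll":0},{"fingers":1,"translation":[0,0.4,0.6],"roll":0}]'

```text
clock: 9.9
eef_pos: [0.5792, -0.1881, 0.1126]
tool_rot: [0.688, 0.726, -0.0, -0.001]
ft_force: [-0.1, -0.0, -3.6]
grip_width: 0.0428
```

Emit:
play_rows --motion '[{"fingers":1,"translation":[0,0.05,0.1],"roll":0},{"fingers":1,"translation":[0,0.1,0.2],"roll":0},{"fingers":1,"translation":[0,0.1,0.2],"roll":0}]'

```text
clock: 10.15
eef_pos: [0.5806, -0.1882, 0.1111]
tool_rot: [0.688, 0.726, -0.0, -0.0]
ft_force: [-0.0, 0.1, -3.3]
grip_width: 0.0428
```

```bash
python3 - <<'E'
from m import *
o=bot.get_obs();print(tof(o['eef_pos']).round(1),o['ft_force'].round(1),o['ft_torque'].round(2))
E
```

```text
[-36.2  -9.5  35.6] [-0.   0.1 -3.3] [-0.02  0.04  0.02]
```

Emit:
play_rows --motion '[{"fingers":1,"translation":[0,0,0.1],"roll":0},{"fingers":1,"translation":[0,0.05,0.2],"roll":0},{"fingers":1,"translation":[0,0.05,0.3],"roll":0},{"fingers":1,"translation":[0,0.05,0.3],"roll":0}]'

```text
clock: 10.48
eef_pos: [0.581, -0.1882, 0.108]
tool_rot: [0.688, 0.726, -0.0, -0.0]
ft_force: [0.2, 0.1, -3.5]
grip_width: 0.043
```

Emit:
play_rows --motion '[{"fingers":1,"translation":[0,0.05,0.1],"roll":0},{"fingers":1,"translation":[0,0.05,0.2],"roll":0},{"fingers":1,"translation":[0,0.05,0.2],"roll":0}]'

```text
clock: 10.73
eef_pos: [0.5815, -0.1881, 0.106]
tool_rot: [0.688, 0.726, -0.0, -0.0]
ft_force: [-0.1, -0.6, -2.8]
grip_width: 0.0433
```

```bash
python3 - <<'E'
from m import *
o=bot.get_obs();print(tof(o['eef_pos']).round(1),o['ft_force'].round(1),o['ft_torque'].round(2))
E
```

```text
[-37.1  -9.5  30.6] [-0.1 -0.6 -2.8] [-0.01  0.04 -0.01]
```

Now at z' = 30.6 with no contact, so the head is in the hole. On down to the face.

Emit:
play_rows --motion '[{"fingers":1,"translation":[0,0.05,0.1],"roll":0},{"fingers":1,"translation":[0,0.05,0.15],"roll":0},{"fingers":1,"translation":[0,0.05,0.15],"roll":0}]'

```text
clock: 10.98
eef_pos: [0.5822, -0.1882, 0.1051]
tool_rot: [0.688, 0.726, 0.0, 0.0]
ft_force: [-0.9, -0.3, -1.7]
grip_width: 0.0429
```

Emit:
play_rows --motion '[{"fingers":1,"translation":[0,0.02,0.05],"roll":0},{"fingers":1,"translation":[0,0.03,0.1],"roll":0},{"fingers":1,"translation":[0,0.03,0.1],"roll":0}]'

```text
clock: 11.23
eef_pos: [0.5822, -0.1881, 0.1047]
tool_rot: [0.688, 0.726, -0.0, 0.0]
ft_force: [-4.7, 1.4, 4.8]
grip_width: 0.0431
```

```bash
python3 - <<'E'
from m import *
o=bot.get_obs();print(tof(o['eef_pos']).round(1),o['ft_force'].round(1),o['ft_torque'].round(2))
E
```

```text
[-36.9  -9.5  29.1] [-4.7  1.4  4.8] [ 0.04  0.46 -0.05]
```

Emit:
play_rows --motion '[{"fingers":1,"translation":[0,-0.19,0.07],"roll":0},{"fingers":1,"translation":[0,-0.38,0.14],"roll":0},{"fingers":1,"translation":[0,-0.56,0.2],"roll":0},{"fingers":1,"translation":[0,-0.56,0.2],"roll":0}]'

```text
clock: 11.57
eef_pos: [0.5782, -0.1888, 0.1032]
tool_rot: [0.688, 0.726, 0.001, 0.002]
ft_force: [0.4, 0.6, 6.2]
grip_width: 0.0432
```

```bash
python3 - <<'E'
from m import *
o=bot.get_obs();print(tof(o['eef_pos']).round(1),o['ft_force'].round(1),o['ft_torque'].round(2))
E
```

```text
[-41.2 -10.   29. ] [0.4 0.6 6.2] [-0.01 -0.29  0.02]
```

Emit:
play_rows --motion '[{"fingers":1,"translation":[0,-0.19,0.07],"roll":0},{"fingers":1,"translation":[0,-0.38,0.13],"roll":0},{"fingers":1,"translation":[0,-0.56,0.19],"roll":0},{"fingers":1,"translation":[0,-0.56,0.19],"roll":0}]'

```text
clock: 11.9
eef_pos: [0.5724, -0.1892, 0.1011]
tool_rot: [0.688, 0.726, 0.001, 0.002]
ft_force: [0.3, -0.1, 6.3]
grip_width: 0.0429
```

```bash
python3 - <<'E'
from m import *
o=bot.get_obs();print(tof(o['eef_pos']).round(1),o['ft_force'].round(1),o['ft_torque'].round(2))
E
```

```text
[-47.4 -10.2  29. ] [ 0.3 -0.1  6.3] [-0.09 -0.32 -0.02]
```

Emit:
play_rows --motion '[{"fingers":1,"translation":[0,-0.19,0.07],"roll":0},{"fingers":1,"translation":[0,-0.38,0.13],"roll":0},{"fingers":1,"translation":[0,-0.56,0.2],"roll":0},{"fingers":1,"translation":[0,-0.56,0.2],"roll":0}]'

```text
clock: 12.23
eef_pos: [0.5668, -0.1896, 0.099]
tool_rot: [0.688, 0.726, 0.001, 0.002]
ft_force: [0.9, -0.2, 5.3]
grip_width: 0.0433
```

Emit:
play_rows --motion '[{"fingers":1,"translation":[0,-0.09,0.03],"roll":0},{"fingers":1,"translation":[0,-0.19,0.06],"roll":0},{"fingers":1,"translation":[0,-0.19,0.06],"roll":0}]'

```text
clock: 12.48
eef_pos: [0.5649, -0.1896, 0.0984]
tool_rot: [0.688, 0.726, 0.001, 0.002]
ft_force: [0.3, 0.2, 5.1]
grip_width: 0.0428
```

```bash
python3 - <<'E'
from m import *
o=bot.get_obs();print(tof(o['eef_pos']).round(1),o['ft_force'].round(1),o['ft_torque'].round(2))
E
```

```text
[-55.3 -10.2  29.1] [0.3 0.2 5.1] [-0.08 -0.38 -0.08]
```

Emit:
play_rows --motion '[{"fingers":1,"translation":[0,-0.09,0.03],"roll":0},{"fingers":1,"translation":[0,-0.15,0.05],"roll":0},{"fingers":1,"translation":[0,-0.15,0.05],"roll":0}]'

```text
clock: 12.73
eef_pos: [0.5635, -0.1897, 0.0978]
tool_rot: [0.688, 0.726, 0.001, 0.002]
ft_force: [1.0, -1.2, 4.9]
grip_width: 0.0434
```

Emit:
play_rows --motion '[{"fingers":1,"translation":[0,-0.05,0.02],"roll":0},{"fingers":1,"translation":[0,-0.1,0.04],"roll":0},{"fingers":1,"translation":[0,-0.1,0.04],"roll":0}]'

```text
clock: 12.98
eef_pos: [0.5633, -0.1898, 0.0978]
tool_rot: [0.688, 0.726, 0.001, 0.002]
ft_force: [2.4, 0.6, 5.3]
grip_width: 0.0433
```

Emit:
play_rows --motion '[{"fingers":1,"translation":[0,-0.05,0.02],"roll":0},{"fingers":1,"translation":[0,-0.1,0.03],"roll":0},{"fingers":1,"translation":[0,-0.1,0.03],"roll":0}]'

```text
clock: 13.23
eef_pos: [0.5632, -0.1898, 0.0977]
tool_rot: [0.688, 0.726, 0.002, 0.003]
ft_force: [5.2, 0.5, 4.8]
grip_width: 0.0428
```

```bash
python3 - <<'E'
from m import *
o=bot.get_obs();print(tof(o['eef_pos']).round(1),o['ft_force'].round(1),o['ft_torque'].round(2))
E
```

```text
[-57.2 -10.3  29. ] [5.2 0.5 4.8] [-0.   -1.   -0.03]
```

The timer stopped after 20.3 mm of slide (20 expected), and the force rises with no further motion, so the shank is at the slot's end. I'll relax the preload, release and back off.

Emit:
play_rows --motion '[{"fingers":1,"translation":[0,0.1,0],"roll":0},{"fingers":-0.6,"translation":[0,0.1,0],"roll":0},{"fingers":-0.6,"translation":[0,0.1,0],"roll":0},{"fingers":-0.6,"translation":[0,0.1,0],"roll":0},{"fingers":-0.6,"translation":[0,0.1,0],"roll":0},{"fingers":-0.6,"translation":[0,0.1,0],"roll":0},{"fingers":-0.6,"translation":[0,0.1,0],"roll":0}]'

```text
clock: 13.82
eef_pos: [0.5609, -0.1892, 0.0957]
tool_rot: [0.688, 0.726, -0.0, -0.0]
ft_force: [-0.1, 0.5, 1.0]
grip_width: 0.0683
```

Emit:
play_rows --motion '[{"fingers":-0.6,"translation":[0,0,-1],"roll":0},{"fingers":-0.6,"translation":[0,0,-3],"roll":0},{"fingers":-0.6,"translation":[0,0,-6],"roll":0},{"fingers":-0.6,"translation":[0,0,-9],"roll":0},{"fingers":-0.6,"translation":[0,-4,-12],"roll":0},{"fingers":-0.6,"translation":[0,-8,-13],"roll":0},{"fingers":-0.6,"translation":[0,-12,-13],"roll":0},{"fingers":-0.6,"translation":[0,-15,-13],"roll":0},{"fingers":-0.6,"translation":[0,-15,-13],"roll":0},{"fingers":-0.6,"translation":[0,-15,-13],"roll":0}]'

```text
clock: 14.65
eef_pos: [0.4099, -0.1973, 0.2273]
tool_rot: [0.689, 0.725, 0.0, 0.001]
ft_force: [0.4, 0.3, 0.6]
grip_width: 0.0685
```

```bash
python3 - <<'E'
from h import *
a=snap('scene','c5')['pixels'];b=snap('side','s5')['pixels']
cv2.imwrite('pics/crop5.png',np.hstack([cv2.resize(a[260:380,165:325,::-1],(400,300),interpolation=2),cv2.resize(b[140:260,300:460,::-1],(400,300),interpolation=2)]))
E
```

```text
(no output)
```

View pics/crop5.png

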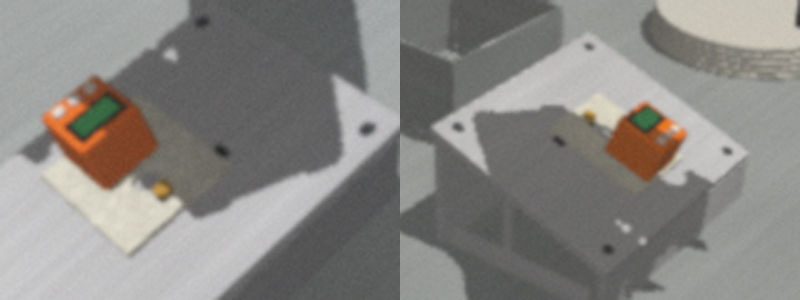

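View pics/c5.png

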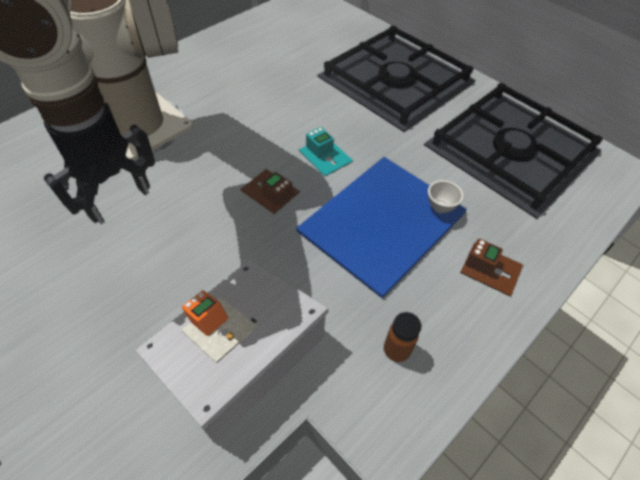

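The timer lies flat on the slope with the brass head over the slot's far end, at scene pixel (230,336). The ramekin (445,197) and jar (403,337) are where they were, and the gripper is clear.

```bash
python3 -c "
from workcell import bot
print(bot.job_done())"
```

```text
the job is handed in; nothing more can be done
None
```

The orange timer is hanging on the stud, locked and released, and I handed the job in at about 15 s of the 64 s allowed.

- **Tilt:** The tool can't tilt. I gripped the timer across its box and pressed the plate flat on the lower slope, clear of the stud, so it turned 20° in the pads.
- **Fit:** I lowered the keyhole over the head. The plate met no resistance until it touched the face at the same height as the earlier flat contact.
- **Lock:** It slid 20.3 mm down the slope (20 expected). The force then rose with no further motion, so the shank was at the end of the slot.
- **Forces:** The wrist-force readings at the end of each move stayed below 20 N. Forces between those readings were not logged.

The last pictures show the plate flat with the brass head over the slot's far end. The ramekin, the jar and the look-alikes are where they were, and the gripper is well clear.

**Disagreements:** One scene crop put the timer about 2° off the slope's heading, against 0.5° from the earlier fit. A stud reading was also about 2–3 mm off along the slope. The hole still went over the head first time, and the slide ended where expected.

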